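# Check the end switch of the seal engraver

## Task

Get the seal engraver ready and check its end switch by hand. First slide the stone vice fully home, to the spindle end of its rail, and stand the green seal box, which is in the way of the switch lever, upright in the free half of the wooden tray; then push the red roller lever over, away from the vice, until it clicks, without forcing it against its end stop, and release it so that it springs back upright. Do not shift or knock over the other things, and do not tip the box over.

Things in the scene. Friction and masses are not known exactly. Their poses are not given: they have to be found in the camera images.
- engraver: Small bench engraver fixed to the table, placed and turned differently each time. Origin: on the table under its middle. Its y axis runs along the rail from the spindle end (-y) to the switch end (+y), z up; column and switch housing stand on its +x side. Grey bed 140 mm (x, -70 to +70) by 390 mm (y, -200 to +190), top 30 mm up.
- spindle_nose (a point): Lower tip of the brass spindle nose, 146 mm above the table, at the -y end of the engraver. It hangs from a white column with an overhanging head, 280 mm tall, which takes up x = -45 to +67, y = -197 to -147 mm in the engraver's frame. An obstacle; fixed.
- switch_top (a point): Middle of the top of the blue switch housing, 40 x 40 mm, 111 mm above the table, at x = +13 to +53, y = +90 to +130 mm in the engraver's frame. An obstacle; fixed.
- carriage (a joint): Position (m) of the stone vice along the rail: 0 = fully home at the spindle end, where it stops; grows towards the switch end (engraver +y) up to 0.11. Slides with about 2.5 N of friction and stays where it is left.
- vice_stone (a point): Centre of the terracotta-coloured seal stone fixed in the wooden vice: 36 x 36 mm, sides along the engraver's axes, standing 40 mm out of the vice. This point is 115 mm above the table, 20 mm below the stone's top, at engraver x = 0; y = -60 mm when home. The vice is 80 mm (engraver x) by 70 mm (y), its top 95 mm above the table.
- lever (a joint): Angle (rad) of the switch's roller lever: 0 = upright, at rest; grows as its top swings to the engraver's +y, away from the vice. It clicks at 0.5; the end stop is at 1.15, and beyond 1.05 counts as forced: 0.55 to 0.9 is right. A spring returns it to 0: 2 N at the roller to start, 4 N at the click, 6 N near the stop.
- roller (a point): Centre of the red roller at the lever's top: 24 mm in diameter, 18 mm wide, axis along the engraver's x. At rest 150 mm above the table, at x = -9, y = +110 mm in the engraver's frame. It swings about a pivot 70 mm straight below, so at the click it has gone 34 mm sideways and 9 mm down. A steel arm 13 mm wide, on its +x side, joins it to the pivot.
- box_center (a point): Centre of the green silk-covered seal box with yellow diamonds: 50 x 50 mm and 130 mm tall, upright, about 0.3 kg; its x and y axes are square to its sides. At the start it stands on the engraver's bed in the lever's swing, 2 to 16 mm beyond the roller, turned up to 0.2 rad.
- tray_free (a point): Middle of the free half of the wooden tray, on its inner floor, 5 mm above the table. The tray, fixed, is 210 (x) by 110 mm (y) with 5 mm walls 22 mm high; x points along its length towards the free half, whose inside is 100 x 100 mm round this point.
- tray_stone_center (a point): Centre of the pale marble seal stone lying in the other half of the tray, 40 (x) x 85 (y) x 36 mm tall. Leave alone.
- brush_jar_center (a point): Blue pottery jar with brushes, 80 mm in diameter, rim 100 mm up, brushes to 195 mm and up to 40 mm from its axis. This point is on its axis, 50 mm up. Leave alone. It and the tray stand left and right of the robot, either way round.
- tall_stone_center (a point): Centre of the amber-coloured stone block 40 x 40 mm, 110 mm tall, standing on the table just past the switch end of the engraver. Leave alone.
- paste_pot_center (a point): Centre of the white porcelain pot with a red band, 74 mm in diameter, 50 mm tall, standing before the engraver near the switch. Leave alone.
Mind the look-alikes: they are no part of the job. What is meant by the part that bears box_center is not black, blue or pink, and is the larger of those in its own colour.

How it is judged:
On the way, in this order (a step that is already met when the one before it is completed fails the run):
1. the vice is home and the seal box stands upright in the free half of the tray (value of joint carriage below 0.012 m and x of box_center in the frame of tray_free between -0.035 and 0.035 m and y of box_center in the frame of tray_free between -0.035 and 0.035 m and z of box_center in the frame of tray_free below 0.075 m and angle between box_center's own z axis and vertical below 0.12 rad), for 0.2 s.
2. the roller lever is pushed over past its click (value of joint lever above 0.5 rad), for 0.1 s.
3. the lever is released and back upright (value of joint lever below 0.08 rad), for 0.2 s.
At the end, for the whole second after the job is handed in: The vice is home (within 12 mm of its stop), the seal box stands upright (within 7 degrees) on the floor of the tray's free half with its centre within 35 mm each way of that half's middle, and the lever, having clicked, is back upright (under 0.08 rad) (all of step 1 and value of joint lever below 0.08 rad); the robot touches nothing.
It fails at once if the roller lever is forced against its end stop (beyond 1.05 rad) (value of joint lever above 1.05 rad).
It fails at once if a bystander (brush jar, tall amber stone, paste pot or the stone in the tray) is shifted more than 30 mm or tipped (distance of any of brush_jar_center, tall_stone_center, paste_pot_center, tray_stone_center from where it was at the start of the episode above 0.03 m or angle between any of brush_jar_center, tall_stone_center, paste_pot_center, tray_stone_center's own z axis and vertical above 0.4 rad).
It fails at once if the seal box is tipped over (angle between box_center's own z axis and vertical above 0.8 rad).
It also fails if it takes over 72 s, if anything falls off the work surface, if the arm or the gripper's body presses on something with over 40 N, if the wrist force passes 120 N, or if a joint passes its speed limit or range.

## Robot

A 6-joint arm with a two-finger parallel gripper is mounted at the origin on the work surface. World frame = base frame: x ahead of the robot, y to its left, z up, the work surface at z = 0. Lengths are in m, angles in rad, forces in N, time in s.
With the tool pointing down it reaches from about 0.35 to 0.925 m from the base axis. Payload 6.4 kg.
Tool frame: the origin (TCP) lies on the centre line of the jaws, within the pads' length; the fingertips stand 19 mm ahead of it and the grasp point (between the pads) is the TCP (arm.tip_extent is the z of the fingertips in the tool frame, in m); z points along the fingers, y is the line along which they close (so a half turn about z gives the same grasp; the last joint's range is limited). The gripper opens to 85 mm and grips with 20 to 120 N. Pads are 22 mm wide; open, the fingers measure 114 mm over their backs; the gripper's body (76 mm by 85 mm) begins 54 mm behind the grasp point. The pads swing forward as they close: fully open they stand 13 mm farther back than shut.
Start: joints at [-1.294, 0.245, 1.558, -0, 1.339, -0.174], TCP at [0.283, -0.585, 0.215] pointing down, gripper open.
Joint ranges: [-3.13, 3.13], [-1.02, 2.26], [0.13, 2.54], [-0.95, 4.09], [0.21, 2.88], [-2.74, 2.74]. Speed limits (rad/s): [2.57, 2.57, 3.14, 3.14, 3.14, 3.14].

## Interface

Orientations are given as a 3x3 rotation matrix whose columns are the frame's x, y, z axes.
In Python, from rig import telemetry, grab_frame, calibration, arm, boxes_of, tip_of gives the robot as it stands. The module is installed in compiled form; this text tells all that it offers.
- The arm moves only by the tool servo_tool, never from a script. Its argument "moves" is a list of rows, each a list of 4 numbers: the shift along the tool's x, y, z in units of 50 mm (1.0 is 50 mm), then the turn about the tool's z in units of 6 degrees (1.0 is 6 degrees). A call has 1 to 8 rows; each row shifts and turns the commanded pose from where the row before left it, along the tool's axes as they then stand; what a row does not reach is not made up. A row lasts 1/10 s, in which the tool goes at most 50 mm and 8.59 degrees, less where a joint would pass 70% of its speed; a pose out of reach is approached as far as the arm can. A call is refused whole if a number of a shift passes 1 or a number of a turn 1, either way. A call with a gripper value outside its range is refused whole. "fingers" is the gripper command: -1 is shut, 1 is fully open, values between are in proportion, set as the call begins (left out, the last holds). The fingers move at their own pace and stop on an object; "grip_force" is the grip in N (left out, the last holds). Time passes only in rows, so rows that do not move let the fingers close. It gives the time, the measured TCP pose, the force, the opening and the grip force at its end, in the units of the state.
- telemetry.sense(): the state, without advancing time (a new reading comes with each control period).
- grab_frame(name): name is "side" or "top" or "wrist"; returns the picture (420x560x3 uint8, blue, green, red); there is no depth.
- calibration(name): a dict with "K" (3x3 intrinsics, pixels), "extrinsics" (4x4, takes a point from world to camera coordinates). Camera axes: x right, y up, looking along -z (the intrinsics and any distortion apply to the point x, -y, -z); pixel columns grow to the right and rows downward; lengths in m; the calibration is good to about 2 mm. A picture is of the moment at which its call begins: read the wrist's pose just before it. calibration takes no time and is no camera call; for the wrist camera it gives the pose at the moment of the call.
- arm.close_job(): hands the job in; it is judged then, once.
Trained networks look in the newest picture that a camera, given by its name, has taken for a name from the list of things; names that differ only in an ending like _2 or _b are one class to them, and where a whole thing is asked for, a point or a joint stands for the part that bears it (a point fixed in the world has none). Each returns a list of dicts, best first, with "p" (0 to 1); they miss things now and then, are a little off and sometimes report something else, mostly with a low value. They report only what shows in the picture. A call takes as long as a camera call. They do not tell look-alikes from the thing itself.
- boxes_of(label, camera): "extent" ([left, top, right, bottom] in pixels, round what is visible of it).
- tip_of(label, camera): "location" ([column, row] in pixels: a listed point, or the origin of a listed thing).
The state is a dict: "time": time; "joint_positions": joint angles; "joint_vel": joint speeds; "effort": joint torques, N m; "eef_pos": TCP position; "tool_rot": TCP orientation; "force": force on the tool from outside, world axes, zero at the start; "torque": the same for the moment, N m; "grip_width": finger opening in m; "grasp_force": force on a finger pad.
Only numpy, scipy, OpenCV 4.12 (cv2) and the standard library are available. Lean on these libraries where they do the work, as an engineer would, in place of code of your own. Each camera call takes 0.05 s, during which the arm holds its last target. There are 200 camera calls.

## Working session

There is one attempt and no reset: what is moved stays moved. The work goes in short steps, Python scripts to look and compute and a tool call to move; the robot and the scene stay as the last step left them, time stands still between calls to the robot, and variables do not carry over. Pictures are saved under pics/ and viewed, at most 11 in all, crops included, and the job is handed in when it is done.

Besides the shell and the picture viewer there is one more tool, called after ">>>" by a JSON object that holds its "method" and its "body". servo_tool: Moves the arm, as the interface text tells. Its arguments: {"type":"object","properties":{"moves":{"type":"array"},"fingers":{"type":"number"},"grip_force":{"type":"number"}},"required":["moves"]}

```bash
mkdir -p pics
cat > h.py <<'E'
import numpy as np, cv2
from rig import telemetry, grab_frame, calibration, arm, boxes_of, tip_of
def ray(cam,uv,c=None):
    c=c or calibration(cam); K=np.array(c["K"]);E=np.array(c["extrinsics"])
    d=np.linalg.inv(K)@np.array([uv[0],uv[1],1.]); d=np.array([d[0],-d[1],-d[2]])
    R=E[:3,:3]; return -R.T@E[:3,3], R.T@d
def atz(cam,uv,z,c=None):
    o,d=ray(cam,uv,c); return o+d*(z-o[2])/d[2]
def proj(cam,P,c=None):
    c=c or calibration(cam); K=np.array(c["K"]);E=np.array(c["extrinsics"])
    q=E[:3,:3]@np.array(P)+E[:3,3]; q=K@np.array([q[0],-q[1],-q[2]]); return q[:2]/q[2]
E
python3 - <<'E'
from h import *
print(calibration("top").keys())
Z=dict(spindle_nose=.146,switch_top=.111,vice_stone=.115,roller=.15,box_center=.095,tray_free=.005,tray_stone_center=.023,brush_jar_center=.05,tall_stone_center=.055,paste_pot_center=.025,engraver=0)
ims=[]
for cam in("top","side"):
    im=grab_frame(cam); cv2.imwrite(f"pics/{cam}0.png",im)
    for n,z in Z.items():
        for d in tip_of(n,cam)[:3]:
            print(cam,n,round(d["p"],2),np.round(d["location"]),atz(cam,d["location"],z).round(3))
print(telemetry.sense())
E
```

```text
dict_keys(['K', 'extrinsics'])
top spindle_nose 0.67 [349. 177.] [ 0.628 -0.171  0.146]
top spindle_nose 0.37 [252. 167.] [0.653 0.099 0.146]
top switch_top 0.88 [250. 167.] [0.659 0.107 0.111]
top vice_stone 0.84 [276. 178.] [0.628 0.034 0.115]
top roller 0.48 [251. 183.] [0.609 0.099 0.15 ]
top box_center 0.92 [236. 182.] [0.618 0.149 0.095]
top box_center 0.7 [244. 134.] [0.757 0.129 0.095]
top box_center 0.68 [187. 213.] [0.526 0.289 0.095]
top tray_free 0.89 [392. 233.] [ 0.473 -0.323  0.005]
top tray_stone_center 0.74 [397. 273.] [ 0.355 -0.334  0.023]
top brush_jar_center 0.67 [179. 264.] [0.373 0.321 0.05 ]
top tall_stone_center 0.77 [200. 182.] [0.618 0.262 0.055]
top tall_stone_center 0.52 [392. 236.] [ 0.467 -0.312  0.055]
top paste_pot_center 0.82 [277. 225.] [0.494 0.029 0.025]
top engraver 0.83 [287. 182.] [0.63  0.001 0.   ]
side spindle_nose 0.76 [272. 167.] [ 0.628 -0.173  0.146]
side switch_top 0.61 [220. 244.] [0.66  0.112 0.111]
side vice_stone 0.55 [248. 222.] [0.627 0.03  0.115]
side vice_stone 0.26 [351. 376.] [0.358 0.367 0.115]
side roller 0.51 [240. 233.] [0
[... 771 characters left out ...]
-1.74125044e-01]), 'joint_vel': array([-4.30543540e-05, -2.80989819e-04, -2.87962461e-04,  1.52917323e-04,
       -3.93588053e-04,  3.12117405e-04]), 'effort': array([-9.03918050e-06, -4.29518974e+01, -3.26420546e+01, -1.90505707e-04,
        5.51702760e-04,  3.77020910e-06]), 'eef_pos': array([ 0.28318301, -0.58507796,  0.2149772 ]), 'tool_rot': array([[ 9.00106778e-01,  4.35669357e-01,  4.89377449e-06],
       [ 4.35669357e-01, -9.00106777e-01,  3.37944222e-05],
       [ 1.91281138e-05, -2.82865209e-05, -9.99999999e-01]]), 'force': array([-0.12465166,  0.68694447,  0.75161447]), 'torque': array([ 0.00528793, -0.00887402,  0.00964317]), 'grasp_force': 0.0, 'grip_width': 0.08523910615227402}
```

Run:
```python
import cv2
a=cv2.imread("pics/top0.png");b=cv2.imread("pics/side0.png")
cv2.imwrite("pics/tc.png",cv2.resize(a[110:300,160:420],(800,585),interpolation=cv2.INTER_CUBIC))
cv2.imwrite("pics/sc.png",cv2.resize(b[140:400,130:410],(640,594),interpolation=cv2.INTER_CUBIC))
```

```text
(no output)
```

View pics/tc.png

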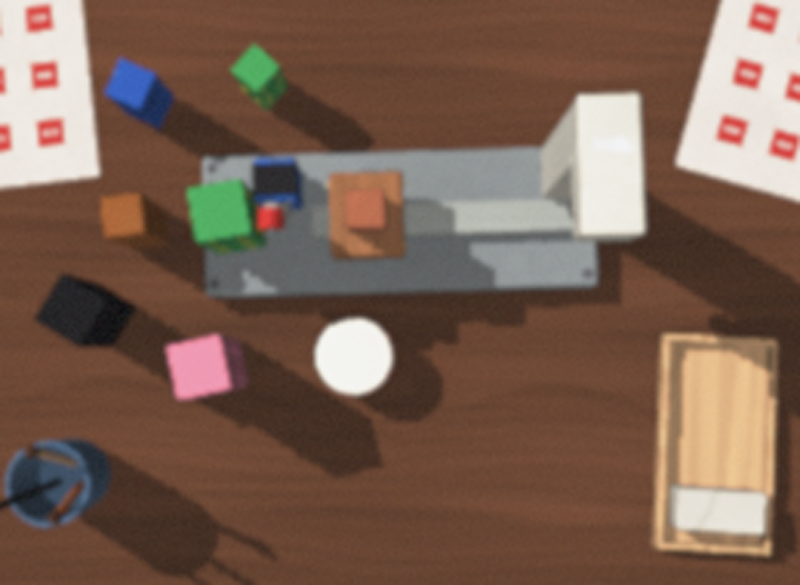

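View pics/sc.png

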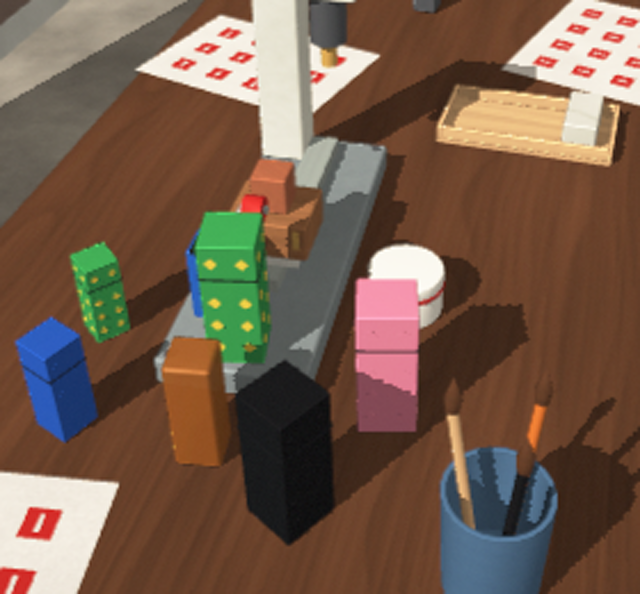

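Top crop: the box top spans (187,180)-(257,247), with the red roller at (270,216). The vice stone is at (366,209), and the tray's free half is at (725,410) on the right. The smaller green box stands off the bed, so the target is the one on the bed.

Run:
```python
from h import *
from scipy.optimize import least_squares
f=lambda u,v:(u*260/800+160,v*190/585+110)
obs=[((-70,190,30),f(207,297)),((-70,-200,30),f(597,287)),((70,190,30),f(203,157))]
A=[]
for p,uv in obs:
    w=atz("top",uv,p[2]/1000); A.append((p,w)); print(p,w.round(4))
A+=[((33,110,111),np.array([.659,.109,0])),((-9,110,150),np.array([.611,.105,0]))]
def T(q,p): c,s=np.cos(q[2]),np.sin(q[2]);return np.array([q[0]+c*p[0]-s*p[1],q[1]+s*p[0]+c*p[1]])
r=least_squares(lambda q:np.concatenate([T(q,np.array(p[:2])/1000)-w[:2] for p,w in A]),[.62,0,0],loss="soft_l1",f_scale=.003)
q=r.x; print("engraver",q.round(4), r.fun.round(4))
for n,p in dict(roller=(-9,110),switch=(33,110),home=(0,-60)).items(): print(n,T(q,np.array(p)/1000).round(4))
R=np.array([[187,187],[248,180],[257,237],[198,247]])
B=np.array([atz("top",f(*c),.16)[:2] for c in R]);print("box",B.mean(0),"\n",B.round(4)); 
print("stone",atz("top",f(366,208),.135)); 
V=np.array([[330,172],[404,173],[404,258],[330,257]]); print("vice",np.mean([atz("top",f(*c),.095) for c in V],0))
t=np.array([[663,335],[777,340],[772,556],[655,550]]);t=np.array([atz("top",f(*c),.022)[:2] for c in t]);print("tray",t.round(4),t.mean(0))
```

```text
(-70, 190, 30) [0.5483 0.183  0.03  ]
(-70, -200, 30) [ 0.5635 -0.2032  0.03  ]
(70, 190, 30) [0.6884 0.1901 0.03  ]
engraver [ 0.626  -0.0028  0.0387] [ 0.0004  0.0014  0.0003 -0.0022  0.0002 -0.0004 -0.0043 -0.0006  0.0018
  0.0018]
roller [0.6128 0.1068]
switch [0.6547 0.1084]
home [ 0.6283 -0.0628]
box [0.6168892 0.1500134] 
 [[0.6395 0.1822]
 [0.6464 0.1279]
 [0.5956 0.1188]
 [0.5861 0.1711]]
stone [0.62580093 0.02325773 0.135     ]
vice [0.62433806 0.02336293 0.095     ]
tray [[ 0.5172 -0.2698]
 [ 0.5139 -0.382 ]
 [ 0.3026 -0.3764]
 [ 0.3063 -0.2624]] [ 0.41002681 -0.32264251]
```

```bash
cat >> h.py <<'E'
def rows(pos,R,tgt,turn,n):
    pos=np.array(pos,float);R=np.array(R);d=(np.array(tgt)-pos)/n;out=[]
    a=-0 
    for i in range(n):
        s=R.T@d/.05; out.append([*s.round(2),round(turn/n,2)])
        t=np.deg2rad(6*turn/n);c,s_=np.cos(t),np.sin(t); R=R@np.array([[c,-s_,0],[s_,c,0],[0,0,1]])
    for o in out: print([float(x) for x in o],end=",")
    print(); return np.array(tgt),R
def yaw(R): return np.rad2deg(np.arctan2(R[1][1],R[0][1]))
E
python3 - <<'E'
from h import *
s=telemetry.sense()
p,R=rows(s["eef_pos"],s["tool_rot"],(.40,-.25,.26),-6,8)
p,R=rows(p,R,(.55,.0,.26),-5,8); print(yaw(R))
E
```

```text
[0.63, -0.63, -0.11, -0.75],[0.68, -0.58, -0.11, -0.75],[0.72, -0.52, -0.11, -0.75],[0.76, -0.46, -0.11, -0.75],[0.79, -0.4, -0.11, -0.75],[0.82, -0.34, -0.11, -0.75],[0.84, -0.27, -0.11, -0.75],[0.86, -0.21, -0.11, -0.75],
[0.73, 0.04, 0.0, -0.62],[0.72, 0.08, 0.0, -0.62],[0.72, 0.13, 0.0, -0.62],[0.71, 0.18, 0.0, -0.62],[0.69, 0.22, 0.0, -0.62],[0.68, 0.27, 0.0, -0.62],[0.66, 0.31, 0.0, -0.62],[0.64, 0.35, 0.0, -0.62],
1.8278937728096665
```

>>> {"method": "servo_tool", "body": {"moves": [[0.63,-0.63,-0.11,-0.75],[0.68,-0.58,-0.11,-0.75],[0.72,-0.52,-0.11,-0.75],[0.76,-0.46,-0.11,-0.75],[0.79,-0.4,-0.11,-0.75],[0.82,-0.34,-0.11,-0.75],[0.84,-0.27,-0.11,-0.75],[0.86,-0.21,-0.11,-0.75]], "fingers": 1}}

```text
time: 2.0
eef_pos: [0.4005, -0.2482, 0.2594]
tool_rot: [[0.47, 0.883, 0.001], [0.883, -0.47, -0.0], [-0.0, 0.001, -1.0]]
force: [1.3, -0.2, 0.5]
grip_width: 0.0856
grasp_force: 0.0
```

>>> {"method": "servo_tool", "body": {"moves": [[0.73,0.04,0,-0.62],[0.72,0.08,0,-0.62],[0.72,0.13,0,-0.62],[0.71,0.18,0,-0.62],[0.69,0.22,0,-0.62],[0.68,0.27,0,-0.62],[0.66,0.31,0,-0.62],[0.64,0.35,0,-0.62]]}}

```text
time: 2.8
eef_pos: [0.5513, 0.0016, 0.2592]
tool_rot: [[-0.031, 1.0, 0.0], [1.0, 0.031, -0.0], [-0.0, 0.0, -1.0]]
force: [-0.1, -0.6, 0.3]
grip_width: 0.0858
grasp_force: 0.0
```

>>> {"method": "servo_tool", "body": {"moves": [[0,0,0,0],[0,0,0,0]]}}

```text
time: 3.0
eef_pos: [0.5506, 0.0005, 0.2588]
tool_rot: [[-0.029, 1.0, -0.001], [1.0, 0.029, -0.0], [-0.0, -0.001, -1.0]]
force: [0.3, 0.1, -0.5]
grip_width: 0.0857
grasp_force: 0.0
```

Run:
```python
from h import *
s=telemetry.sense(); print(s["eef_pos"],yaw(s["tool_rot"]),s["time"])
c=calibration("wrist"); im=grab_frame("wrist"); cv2.imwrite("pics/w1.png",im)
print("cam pos",ray("wrist",(0,0),c)[0])
for n,z in dict(vice_stone=.115,roller=.15,box_center=.095,switch_top=.111).items():
    for d in tip_of(n,"wrist")[:2]: print(n,round(d["p"],2),np.round(d["location"]),atz("wrist",d["location"],z,c).round(4))
```

```text
[5.50623685e-01 5.25185280e-04 2.58839089e-01] 1.6471458575262556 3.0
cam pos [0.54988313 0.07710504 0.41656558]
vice_stone 0.97 [366. 160.] [0.6298 0.0263 0.115 ]
vice_stone 0.34 [405.  60.] [0.6539 0.1118 0.115 ]
roller 0.8 [370.  57.] [0.6152 0.1092 0.15  ]
box_center 0.63 [490.  49.] [0.7342 0.1248 0.095 ]
switch_top 0.88 [405.  60.] [0.6554 0.1123 0.111 ]
```

View pics/w1.png

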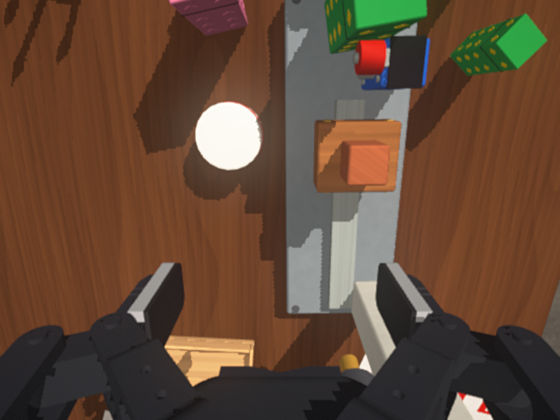

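The wrist view shows the vice stone at (366,160), the roller at (370,57) and the switch at (405,60), consistent with the top camera. Next I grasp the stone.

>>> {"method": "servo_tool", "body": {"moves": [[0.23,0.78,0,-0.09],[0.24,0.78,0,0],[0,0,0.7,0],[0,0,0.8,0],[0,0,0.7,0],[0,0,0.58,0],[0,0,0,0]]}}

```text
time: 3.95
eef_pos: [0.6241, 0.0258, 0.1149]
tool_rot: [[-0.036, 0.999, -0.01], [0.999, 0.036, 0.001], [0.002, -0.01, -1.0]]
force: [-0.2, 0.1, -0.9]
grip_width: 0.0856
grasp_force: 0.0
```

>>> {"method": "servo_tool", "body": {"moves": [[0,0,0,0],[0,0,0,0],[0,0,0,0],[0,0,0,0],[0,0,0,0],[0,0,0,0]], "fingers": -1, "grip_force": 25}}

```text
time: 4.55
eef_pos: [0.628, 0.0261, 0.1204]
tool_rot: [[-0.037, 0.999, 0.001], [0.999, 0.037, -0.0], [-0.0, 0.001, -1.0]]
force: [-1.2, 0.1, 1.3]
grip_width: 0.0003
grasp_force: 0.0
```

Run:
```python
from h import *
s=telemetry.sense(); print(s["eef_pos"],s["grip_width"],s["grasp_force"],s["force"])
im=grab_frame("wrist"); im2=grab_frame("side")
cv2.imwrite("pics/w2.png",np.hstack([cv2.resize(im,(400,300)),cv2.resize(im2[140:350,130:410],(400,300),interpolation=cv2.INTER_CUBIC)]))
```

```text
[0.62800806 0.02614989 0.12041005] 0.0003249308194458749 0.0 [-1.20237923  0.05379597  1.27549173]
```

View pics/w2.png

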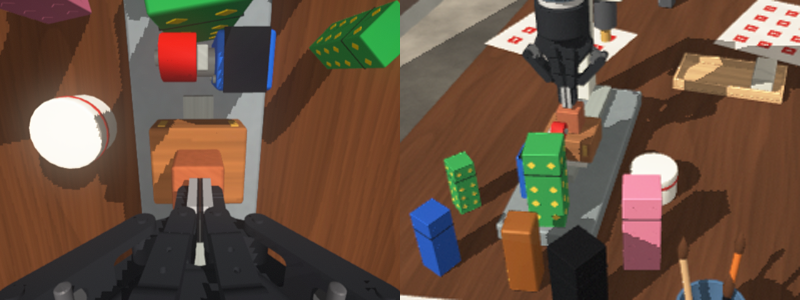

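Run:
```python
from h import *
s=telemetry.sense();R=np.array(s["tool_rot"]);p=s["eef_pos"]
for cam in("wrist","side","top"):
    im=grab_frame(cam); print(cam,"tip px",proj(cam,p+R@[0,0,.019]),"tcp px",proj(cam,p))
    for d in tip_of("vice_stone",cam)[:2]: print(round(d["p"],2),np.round(d["location"]),atz(cam,d["location"],.115).round(4))
    for d in boxes_of("vice_stone",cam)[:2]: print("box",round(d["p"],2),np.round(d["extent"]))
im=grab_frame("wrist");cv2.imwrite("pics/w3.png",cv2.resize(im[150:420,130:430],(660,594)))
```

```text
wrist tip px [277.51723504 238.35193667] tcp px [277.26446856 252.87347909]
0.85 [274. 249.] [0.6259 0.0257 0.115 ]
box 0.66 [210. 162. 345. 290.]
side tip px [248.25406293 226.53041043] tcp px [247.74991916 219.43953847]
0.62 [248. 221.] [0.6276 0.024  0.115 ]
box 0.9 [232. 210. 271. 252.]
box 0.36 [196. 113. 299. 313.]
top tip px [278.25449778 178.32154282] tcp px [278.06744425 177.48772866]
0.54 [276. 177.] [0.6298 0.0317 0.115 ]
box 0.48 [264. 183. 293. 190.]
```

View pics/w3.png

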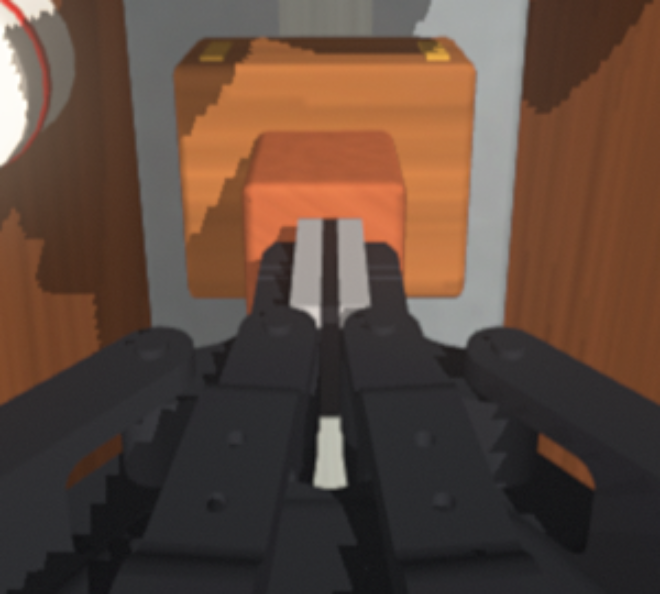

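Run:
```python
from h import *
print(arm.tip_extent, [a for a in dir(arm) if a[0]!='_'])
s=telemetry.sense();R=np.array(s["tool_rot"]);p=s["eef_pos"]
c=calibration("wrist")
for x in (-.011,0,.011):
  for z in(-.03,-.015,0,.019): print(x,z,proj("wrist",p+R@[x,0,z],c).round(),proj("side",p+R@[x,0,z]).round())
for z in (.095,.115,.135): 
  for dy in (-.018,.018): print(z,dy,proj("wrist",[.628,.026+dy,z],c).round())
```

```text
0.019 ['IKError', 'close_job', 'tip_extent']
-0.011 -0.03 [277. 305.] [248. 205.]
-0.011 -0.015 [277. 287.] [249. 211.]
-0.011 0 [277. 272.] [249. 217.]
-0.011 0.019 [278. 256.] [250. 224.]
0 -0.03 [277. 283.] [247. 208.]
0 -0.015 [277. 267.] [247. 214.]
0 0 [277. 253.] [248. 219.]
0 0.019 [277. 238.] [248. 227.]
0.011 -0.03 [277. 260.] [245. 211.]
0.011 -0.015 [277. 246.] [246. 217.]
0.011 0 [277. 233.] [246. 222.]
0.011 0.019 [277. 220.] [247. 229.]
0.095 -0.018 [277. 262.]
0.095 0.018 [279. 206.]
0.115 -0.018 [276. 279.]
0.115 0.018 [279. 217.]
0.135 -0.018 [276. 299.]
0.135 0.018 [279. 232.]
```

>>> {"method": "servo_tool", "body": {"moves": [[0,0,0,0],[0,0,0,0],[0,0,0,0],[0,0,0,0],[0,0,0,0],[0,0,0,0]], "fingers": 1}}

```text
time: 5.75
eef_pos: [0.6278, 0.0261, 0.12]
tool_rot: [[-0.037, 0.999, -0.0], [0.999, 0.037, 0.0], [0.0, -0.0, -1.0]]
force: [-0.5, 0.8, 0.4]
grip_width: 0.0846
grasp_force: 0.0
```

>>> {"method": "servo_tool", "body": {"moves": [[0,0,0,0],[0,0,0,0],[0,0,0,0]], "fingers": 0}}

```text
time: 6.05
eef_pos: [0.6279, 0.0261, 0.12]
tool_rot: [[-0.037, 0.999, -0.0], [0.999, 0.037, 0.0], [0.0, -0.0, -1.0]]
force: [0.1, 0.1, -0.2]
grip_width: 0.0439
grasp_force: 0.0
```

>>> {"method": "servo_tool", "body": {"moves": [[0,0,0,0],[0,0,0,0],[0,0,0,0],[0,0,0,0]], "fingers": -0.3}}

```text
time: 6.45
eef_pos: [0.6279, 0.0261, 0.12]
tool_rot: [[-0.037, 0.999, 0.0], [0.999, 0.037, 0.0], [0.0, 0.0, -1.0]]
force: [-0.1, -0.6, 0.5]
grip_width: 0.03
grasp_force: 0.0
```

The fingers pass through the terracotta stone with no contact, so I can't grip it. I'll straddle the vice body along the rail instead: it is 70 mm long and the gripper opens to 85 mm.

>>> {"method": "servo_tool", "body": {"moves": [[0,0,-0.5,0],[0,0,-0.6,0],[0,0,0,-1],[0,0,0,-1],[0,0,0,-1],[0,0,0,-1],[0,0,0,-1],[0,0,0,-1]], "fingers": 1}}

```text
time: 7.25
eef_pos: [0.6278, 0.0261, 0.175]
tool_rot: [[-0.621, 0.784, -0.0], [0.784, 0.621, 0.0], [0.0, -0.0, -1.0]]
force: [0.3, 0.2, -0.0]
grip_width: 0.0855
grasp_force: 0.0
```

>>> {"method": "servo_tool", "body": {"moves": [[0,0,0,-1],[0,0,0,-1],[0,0,0,-1],[0,0,0,-1],[0,0,0,-1],[0,0,0,-1],[0,0,0,-1],[0,0,0,-1]]}}

```text
time: 8.05
eef_pos: [0.6278, 0.0261, 0.175]
tool_rot: [[-0.998, 0.063, -0.0], [0.063, 0.998, 0.0], [0.0, 0.0, -1.0]]
force: [-0.3, 0.2, 0.6]
grip_width: 0.0853
grasp_force: 0.0
```

>>> {"method": "servo_tool", "body": {"moves": [[0,0,0,-1],[0,0,0,0],[0,0,0,0]]}}

```text
time: 8.35
eef_pos: [0.6279, 0.0261, 0.175]
tool_rot: [[-0.999, -0.035, -0.0], [-0.035, 0.999, 0.0], [-0.0, 0.0, -1.0]]
force: [-0.8, -0.7, 1.0]
grip_width: 0.0855
grasp_force: 0.0
```

Run:
```python
from h import *
s=telemetry.sense();R=np.array(s["tool_rot"]);p=s["eef_pos"];print(p,yaw(R),s["joint_positions"],s["time"])
c=calibration("wrist");im=grab_frame("wrist")
for n,z in (("vice_stone",.115),("roller",.15)):
  for d in tip_of(n,"wrist")[:2]: print(round(d["p"],2),np.round(d["location"]),atz("wrist",d["location"],z,c).round(4))
for sx in(-.04,.04):
  for sy in(-.035,.035):
    q=proj("wrist",[.6275+sx-.039*sy,.026+sy+.039*sx,.095],c); cv2.circle(im,tuple(int(v) for v in q),4,(255,255,0),1)
cv2.imwrite("pics/w4.png",im)
```

```text
[0.62785168 0.0261393  0.1749833 ] 92.00379450204976 [-1.38569334e-01  2.32472284e-01  1.64825147e+00  4.49334662e-05
  1.26087578e+00 -1.74435218e+00] 8.35
0.64 [277. 212.] [0.6268 0.0246 0.115 ]
0.81 [420. 214.] [0.6138 0.1076 0.15  ]
```

View pics/w4.png

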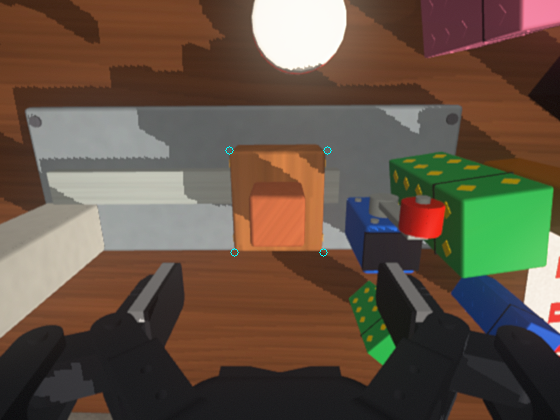

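The overlaid vice corners (229–328, 150–252) match the vice within about 1–2 px. The box and roller, around (421,217), are clear of the right-hand finger.

>>> {"method": "servo_tool", "body": {"moves": [[0,-0.02,0.4,0],[0,0,0.4,0],[0,0,0.4,0],[0,0,0.3,0],[0,0,0.16,0],[0,0,0,0],[0,0,0,0]]}}

```text
time: 9.2
eef_pos: [0.6285, 0.0251, 0.0927]
tool_rot: [[-0.999, -0.037, 0.001], [-0.037, 0.999, -0.0], [-0.001, -0.0, -1.0]]
force: [-0.6, 0.0, 0.0]
grip_width: 0.0853
grasp_force: 0.0
```

>>> {"method": "servo_tool", "body": {"moves": [[0,0,0,0],[0,0,0,0],[0,0,0,0],[0,0,0,0]], "fingers": -1, "grip_force": 20}}

```text
time: 9.6
eef_pos: [0.6282, 0.025, 0.0927]
tool_rot: [[-0.999, -0.037, 0.001], [-0.037, 0.999, -0.0], [-0.001, -0.0, -1.0]]
force: [-1.5, -1.3, 4.5]
grip_width: 0.0357
grasp_force: 22.5
```

>>> {"method": "servo_tool", "body": {"moves": [[0,-0.1,0,0],[0,-0.2,0,0],[0,-0.2,0,0],[0,-0.2,0,0],[0,-0.1,0,0],[0,0,0,0]]}}

```text
time: 10.2
eef_pos: [0.6299, -0.0171, 0.0926]
tool_rot: [[-0.999, -0.036, 0.001], [-0.036, 0.999, -0.002], [-0.001, -0.002, -1.0]]
force: [-0.8, -2.4, 4.9]
grip_width: 0.0354
grasp_force: 22.7
```

Run:
```python
from h import *
s=telemetry.sense();print(s["eef_pos"],s["grip_width"],s["grasp_force"])
for cam in("wrist","side","top"):
  im=grab_frame(cam); cv2.imwrite(f"pics/x5{cam}.png",im)
  for d in tip_of("vice_stone",cam)[:1]: print(cam,round(d["p"],2),np.round(d["location"]),atz(cam,d["location"],.115).round(4))
a=cv2.imread("pics/x5wrist.png");b=cv2.imread("pics/x5side.png")
cv2.imwrite("pics/x5.png",np.hstack([cv2.resize(a,(400,300)),cv2.resize(b[140:350,130:410],(400,300),interpolation=cv2.INTER_CUBIC)]))
```

```text
[ 0.62992388 -0.01709046  0.09263198] 0.03544456046344424 22.663020193576813
wrist 0.76 [278. 270.] [ 0.6288 -0.0173  0.115 ]
side 0.56 [252. 213.] [ 0.6283 -0.006   0.115 ]
top 0.66 [293. 176.] [ 0.633  -0.0152  0.115 ]
```

View pics/x5.png

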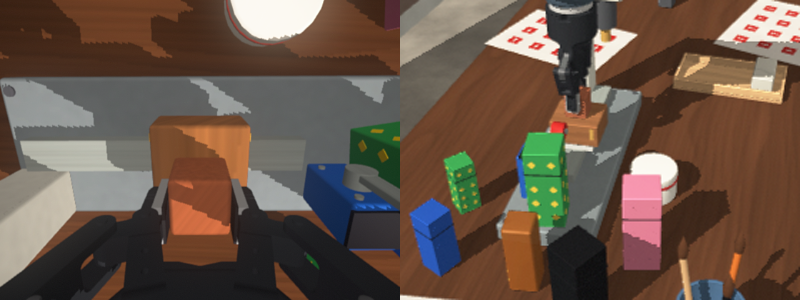

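The vice follows, with the gripper holding the stone. The fingertips sit higher than nominal, and I'll measure that later. I carry on home.

>>> {"method": "servo_tool", "body": {"moves": [[0,-0.1,0,0],[0,-0.2,0,0],[0,-0.2,0,0],[0,-0.2,0,0],[0,-0.1,0,0],[0,-0.06,0,0],[0,0,0,0]]}}

```text
time: 11.2
eef_pos: [0.6317, -0.0591, 0.0926]
tool_rot: [[-0.999, -0.037, 0.002], [-0.037, 0.999, -0.001], [-0.002, -0.001, -1.0]]
force: [0.4, -0.5, 5.6]
grip_width: 0.0351
grasp_force: 22.6
```

>>> {"method": "servo_tool", "body": {"moves": [[0,-0.06,0,0],[0,-0.06,0,0],[0,-0.04,0,0],[0,0,0,0]]}}

```text
time: 11.6
eef_pos: [0.6317, -0.0608, 0.0925]
tool_rot: [[-0.999, -0.037, 0.001], [-0.037, 0.999, 0.009], [-0.001, 0.009, -1.0]]
force: [0.8, 20.3, 9.0]
grip_width: 0.036
grasp_force: 24.9
```

>>> {"method": "servo_tool", "body": {"moves": [[0,0,0,0],[0,0,0,0],[0,0.12,0,0],[0,0,-0.6,0],[0,0,-0.9,0],[0,0,-0.9,0],[0,0,-0.9,0],[0,0,0,0]], "fingers": 1}}

```text
time: 12.4
eef_pos: [0.6345, -0.0611, 0.2657]
tool_rot: [[-0.999, -0.036, 0.014], [-0.037, 0.999, -0.004], [-0.013, -0.005, -1.0]]
force: [0.4, 1.1, 0.5]
grip_width: 0.0852
grasp_force: 0.0
```

Run:
```python
from h import *
s=telemetry.sense();R=s["tool_rot"];print(s["eef_pos"],yaw(R),s["time"])
grab_frame("wrist")
for cam in("wrist","top"):
  im=grab_frame(cam);
  for d in tip_of("vice_stone",cam)[:1]: print(cam,round(d["p"],2),np.round(d["location"]),atz(cam,d["location"],.115).round(4))
p,R=rows(s["eef_pos"],R,(.60,.05,.27),7,7)
p,R=rows(p,R,(.616,.10,.27),7,7); print(yaw(R))
```

```text
[ 0.63454116 -0.06108139  0.26565546] 92.08894050714314 12.4
wrist 0.7 [279. 180.] [ 0.6266 -0.0603  0.115 ]
top 0.65 [305. 178.] [ 0.6274 -0.0505  0.115 ]
[0.09, 0.32, -0.02, 1.0],[0.12, 0.31, -0.02, 1.0],[0.15, 0.3, -0.02, 1.0],[0.18, 0.28, -0.02, 1.0],[0.21, 0.26, -0.02, 1.0],[0.24, 0.23, -0.02, 1.0],[0.26, 0.21, -0.02, 1.0],
[0.06, 0.14, 0.0, 1.0],[0.07, 0.13, 0.0, 1.0],[0.08, 0.12, 0.0, 1.0],[0.1, 0.11, 0.0, 1.0],[0.11, 0.1, 0.0, 1.0],[0.12, 0.09, 0.0, 1.0],[0.13, 0.08, 0.0, 1.0],
8.09286427987845
```

>>> {"method": "servo_tool", "body": {"moves": [[0.09,0.32,-0.02,1],[0.12,0.31,-0.02,1],[0.15,0.3,-0.02,1],[0.18,0.28,-0.02,1],[0.21,0.26,-0.02,1],[0.24,0.23,-0.02,1],[0.26,0.21,-0.02,1]]}}

```text
time: 13.35
eef_pos: [0.5951, 0.0522, 0.2618]
tool_rot: [[-0.765, 0.645, -0.004], [0.645, 0.765, 0.0], [0.003, -0.002, -1.0]]
force: [-0.3, 0.4, -0.3]
grip_width: 0.0854
grasp_force: 0.0
```

>>> {"method": "servo_tool", "body": {"moves": [[0.06,0.14,0,1],[0.07,0.13,0,1],[0.08,0.12,0,1],[0.1,0.11,0,1],[0.11,0.1,0,1],[0.12,0.09,0,1],[0.13,0.08,0,1],[0,0,0,0]]}}

```text
time: 14.15
eef_pos: [0.6108, 0.1021, 0.2618]
tool_rot: [[-0.142, 0.99, -0.004], [0.99, 0.142, 0.0], [0.001, -0.003, -1.0]]
force: [0.5, 0.1, -0.7]
grip_width: 0.0854
grasp_force: 0.0
```

Run:
```python
from h import *
s=telemetry.sense();R=np.array(s["tool_rot"]);p=s["eef_pos"];print(p,yaw(R),s["time"])
c=calibration("wrist");im=grab_frame("wrist");cv2.imwrite("pics/w6.png",im)
for d in boxes_of("box_center","wrist")[:2]: print(d)
for d in tip_of("roller","wrist")[:1]: print(atz("wrist",d["location"],.15,c))
hsv=cv2.cvtColor(im,cv2.COLOR_BGR2HSV)
m=cv2.inRange(hsv,(45,80,60),(80,255,255)); n,l,st,ce=cv2.connectedComponentsWithStats(m)
print(st[st[:,4]>800])
```

```text
[0.61075256 0.10207218 0.2618121 ] 8.18576410991468 14.15
{'extent': [101.2, 43.7, 206.7, 115.4], 'p': 0.94}
{'extent': [223.1, 1.5, 248.4, 14.3], 'p': 0.85}
[0.61635629 0.10967829 0.15      ]
[[     0      0    560    420 229097]
 [   268    100     67     68   4213]
 [   388    138     70     53   1890]]
```

View pics/w6.png

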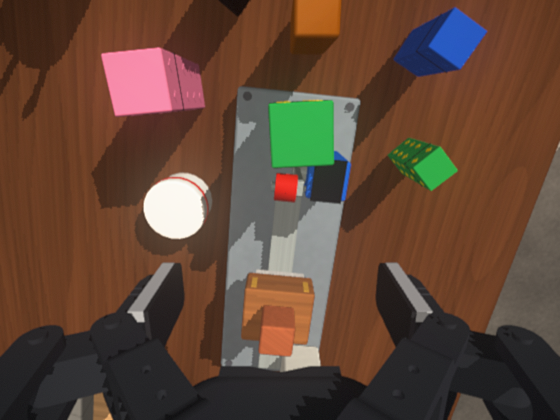

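The wrist view shows the box top at about (268–335, 100–168), the roller at (287,187), and the vice at the spindle end.

Run:
```python
from h import *
s=telemetry.sense();R=np.array(s["tool_rot"]);p=s["eef_pos"];c=calibration("wrist")
im=cv2.imread("pics/w6.png");hsv=cv2.cvtColor(im,cv2.COLOR_BGR2HSV)
m=cv2.inRange(hsv,(45,80,60),(80,255,255));m[:,:240]=0;m[:,340:]=0;m[:96]=0;m[172:]=0
k,_=cv2.findContours(m,0,2);k=max(k,key=cv2.contourArea);r=cv2.minAreaRect(k);print(r)
b=np.array([atz("wrist",q,.16,c)[:2] for q in cv2.boxPoints(r)]);print(b.round(4),b.mean(0))
e=b-np.roll(b,1,0);print(np.linalg.norm(e,axis=1),np.rad2deg(np.arctan2(e[:,1],e[:,0])))
d=b.mean(0)-p[:2];print("tool delta units",(R.T@[*d,0])/.05)
for y in(-.0425,.0425):
  for z in (-.05,-.03,-.015,0,.019): print(y,z,[proj("wrist",p+R@[x,y,z],c).round() for x in(-.011,.011)])
```

```text
((301.2853698730469, 133.6317138671875), (65.87409210205078, 65.37433624267578), 88.21009063720703)
[[0.5923 0.1742]
 [0.6406 0.1826]
 [0.6517 0.1338]
 [0.6006 0.1247]] [0.62130189 0.15382541]
[0.05016699 0.04903616 0.05010633 0.05197323] [  99.49182439    9.94792896  -77.14915823 -169.91606824]
tool delta units [ 1.01085390e+00  3.54281410e-01 -5.49065134e-04]
-0.0425 -0.05 [array([167., 335.]), array([161., 285.])]
-0.0425 -0.03 [array([182., 305.]), array([177., 260.])]
-0.0425 -0.015 [array([190., 286.]), array([186., 245.])]
-0.0425 0 [array([197., 271.]), array([194., 233.])]
-0.0425 0.019 [array([205., 255.]), array([203., 220.])]
0.0425 -0.05 [array([386., 335.]), array([391., 285.])]
0.0425 -0.03 [array([372., 305.]), array([376., 260.])]
0.0425 -0.015 [array([364., 287.]), array([367., 245.])]
0.0425 0 [array([357., 271.]), array([360., 233.])]
0.0425 0.019 [array([350., 255.]), array([352., 220.])]
```

>>> {"method": "servo_tool", "body": {"moves": [[0.48,0.16,0,-0.2],[0.49,0.16,0,0],[0,0,0.7,0],[0,0,0.7,0],[0,0,0.6,0],[0,0,0.6,0],[0,0,0.44,0],[0,0,0,0]]}}

```text
time: 15.1
eef_pos: [0.6169, 0.1512, 0.1075]
tool_rot: [[-0.163, 0.987, -0.008], [0.987, 0.163, -0.001], [0.001, -0.008, -1.0]]
force: [-0.8, 0.9, 0.1]
grip_width: 0.0853
grasp_force: 0.0
```

>>> {"method": "servo_tool", "body": {"moves": [[0,0,0,0],[0,0,0,0],[0,0,0,0],[0,0,0,0],[0,0,0,0],[0,0,0,0]], "fingers": -1, "grip_force": 30}}

```text
time: 15.7
eef_pos: [0.6213, 0.1519, 0.1143]
tool_rot: [[-0.162, 0.987, 0.003], [0.987, 0.162, -0.0], [-0.001, 0.003, -1.0]]
force: [-1.3, -0.9, 6.0]
grip_width: 0.0498
grasp_force: 32.0
```

>>> {"method": "servo_tool", "body": {"moves": [[0,0,-0.2,0],[0,0,-0.4,0],[0,0,-0.5,0],[0,0,-0.5,0],[0,0,-0.5,0],[0,0,-0.4,0],[0,0,-0.2,0],[0,0,0,0]]}}

```text
time: 16.5
eef_pos: [0.6205, 0.152, 0.2486]
tool_rot: [[-0.162, 0.987, 0.003], [0.987, 0.162, 0.0], [-0.0, 0.003, -1.0]]
force: [-0.6, 0.4, -3.1]
grip_width: 0.0499
grasp_force: 31.9
```

Run:
```python
from h import *
s=telemetry.sense();R=s["tool_rot"];print(s["eef_pos"],s["force"],s["grip_width"])
p,R=rows(s["eef_pos"],R,(.46,.04,.25),0,7)
p,R=rows(p,R,(.46,-.14,.25),1,7)
p,R=rows(p,R,(.463,-.324,.25),.9,7);print(yaw(R))
im=grab_frame("top")
```

```text
[0.62052344 0.15200253 0.24859989] [-0.57999103  0.44250542 -3.11189914] 0.049909942538473785
[-0.24, -0.5, -0.01, 0.0],[-0.24, -0.5, -0.01, 0.0],[-0.24, -0.5, -0.01, 0.0],[-0.24, -0.5, -0.01, 0.0],[-0.24, -0.5, -0.01, 0.0],[-0.24, -0.5, -0.01, 0.0],[-0.24, -0.5, -0.01, 0.0],
[-0.51, -0.08, -0.0, 0.14],[-0.51, -0.08, -0.0, 0.14],[-0.51, -0.07, -0.0, 0.14],[-0.51, -0.06, -0.0, 0.14],[-0.51, -0.05, -0.0, 0.14],[-0.51, -0.05, -0.0, 0.14],[-0.51, -0.04, -0.0, 0.14],
[-0.53, -0.02, -0.0, 0.13],[-0.53, -0.01, -0.0, 0.13],[-0.53, -0.01, -0.0, 0.13],[-0.53, -0.0, -0.0, 0.13],[-0.53, 0.01, -0.0, 0.13],[-0.53, 0.01, -0.0, 0.13],[-0.53, 0.02, -0.0, 0.13],
-2.064534835864827
```

The box is held, carrying 3.1 N. Now I carry it to the tray.

>>> {"method": "servo_tool", "body": {"moves": [[-0.12,-0.25,0,0],[-0.24,-0.5,0,0],[-0.24,-0.5,0,0],[-0.24,-0.5,0,0],[-0.24,-0.5,0,0],[-0.24,-0.5,0,0],[-0.24,-0.5,0,0],[-0.12,-0.25,0,0]]}}

```text
time: 17.35
eef_pos: [0.4584, 0.0401, 0.2448]
tool_rot: [[-0.161, 0.987, -0.004], [0.987, 0.161, 0.0], [0.001, -0.004, -1.0]]
force: [0.8, 0.6, -2.7]
grip_width: 0.0495
grasp_force: 32.1
```

>>> {"method": "servo_tool", "body": {"moves": [[-0.51,-0.08,0,0.14],[-0.51,-0.08,0,0.14],[-0.51,-0.07,0,0.14],[-0.51,-0.06,0,0.14],[-0.51,-0.05,0,0.14],[-0.51,-0.05,0,0.14],[-0.51,-0.04,0,0.14]]}}

```text
time: 18.05
eef_pos: [0.4596, -0.1398, 0.245]
tool_rot: [[-0.059, 0.998, -0.003], [0.998, 0.059, 0.002], [0.002, -0.003, -1.0]]
force: [0.4, -0.1, -3.1]
grip_width: 0.0496
grasp_force: 32.3
```

>>> {"method": "servo_tool", "body": {"moves": [[-0.53,-0.02,0,0.13],[-0.53,-0.01,0,0.13],[-0.53,-0.01,0,0.13],[-0.53,0,0,0.13],[-0.53,0.01,0,0.13],[-0.43,0.01,0,0.13],[-0.3,0.01,0,0.13],[-0.2,0.01,0,0]]}}

```text
time: 18.85
eef_pos: [0.4639, -0.3189, 0.2461]
tool_rot: [[0.036, 0.999, -0.001], [0.999, -0.036, 0.001], [0.001, -0.001, -1.0]]
force: [-0.2, 0.7, -2.6]
grip_width: 0.0493
grasp_force: 32.2
```

>>> {"method": "servo_tool", "body": {"moves": [[0,0,0,0],[0,0,0,0]]}}

```text
time: 19.05
eef_pos: [0.4643, -0.3176, 0.2468]
tool_rot: [[0.035, 0.999, -0.0], [0.999, -0.035, 0.001], [0.001, -0.0, -1.0]]
force: [-0.9, -0.2, -2.3]
grip_width: 0.0497
grasp_force: 32.2
```

Run:
```python
from h import *
s=telemetry.sense();R=s["tool_rot"];p=s["eef_pos"];print(p,s["force"],s["grip_width"],yaw(R))
c=calibration("wrist");im=grab_frame("wrist");cv2.imwrite("pics/w7.png",im)
for n,z in dict(tray_free=.005,tray_stone_center=.023,box_center=p[2]-.0193).items():
  for d in tip_of(n,"wrist")[:2]: print(n,round(d["p"],2),np.round(d["location"]),atz("wrist",d["location"],z,c).round(4))
im=grab_frame("side")
for d in tip_of("tray_free","side")[:1]:print(d,atz("side",d["location"],.005))
```

```text
[ 0.46425218 -0.3176155   0.24678283] [-0.86904256 -0.22450271 -2.2929113 ] 0.04965107206339645 -1.9842563541716558
tray_free 0.73 [277. 168.] [ 0.462  -0.3212  0.005 ]
tray_stone_center 0.97 [183. 174.] [ 0.3521 -0.3199  0.023 ]
{'location': [343.1, 190.5], 'p': 0.72} [ 0.46415206 -0.33706681  0.005     ]
```

View pics/w7.png

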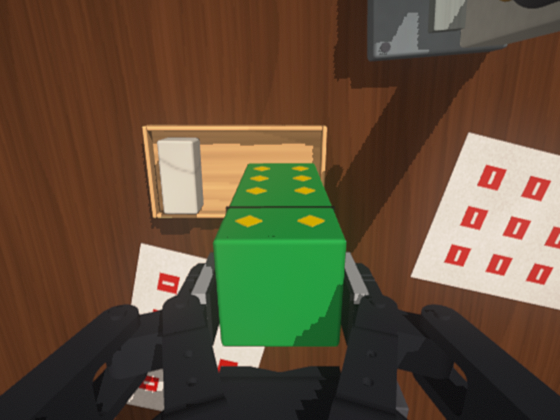

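The tray is at (148–326, 127–217), with the box held over its free half.

>>> {"method": "servo_tool", "body": {"moves": [[-0.1,0,0.3,0],[0,0,0.5,0],[0,0,0.6,0],[0,0,0.6,0],[0,0,0.5,0],[0,0,0.3,0],[0,0,0.2,0],[0,0,0,0]]}}

```text
time: 20.15
eef_pos: [0.4635, -0.3228, 0.0956]
tool_rot: [[0.035, 0.999, -0.002], [0.999, -0.035, 0.002], [0.002, -0.002, -1.0]]
force: [0.3, 0.3, -2.4]
grip_width: 0.0497
grasp_force: 32.2
```

>>> {"method": "servo_tool", "body": {"moves": [[0,0,0,0],[0,0,0.05,0],[0,0,0,0]]}}

```text
time: 20.45
eef_pos: [0.4645, -0.3237, 0.0954]
tool_rot: [[0.035, 0.999, 0.001], [0.999, -0.035, -0.001], [-0.001, 0.001, -1.0]]
force: [0.2, 0.6, -1.6]
grip_width: 0.05
grasp_force: 32.2
```

>>> {"method": "servo_tool", "body": {"moves": [[0,0,0.05,0],[0,0,0,0]]}}

```text
time: 20.65
eef_pos: [0.464, -0.3232, 0.092]
tool_rot: [[0.035, 0.999, -0.0], [0.999, -0.035, 0.0], [0.0, -0.0, -1.0]]
force: [0.1, -0.2, -2.3]
grip_width: 0.0495
grasp_force: 32.2
```

>>> {"method": "servo_tool", "body": {"moves": [[0,0,0.04,0],[0,0,0,0],[0,0,0.02,0],[0,0,0,0]]}}

```text
time: 21.05
eef_pos: [0.4643, -0.3235, 0.0899]
tool_rot: [[0.035, 0.999, 0.0], [0.999, -0.035, -0.0], [-0.0, 0.0, -1.0]]
force: [-1.1, 1.2, 4.3]
grip_width: 0.0492
grasp_force: 32.9
```

>>> {"method": "servo_tool", "body": {"moves": [[0,0,0,0],[0,0,0,0],[0,0,0,0],[0,0,-0.3,0],[0,0,-0.6,0],[0,0,-0.9,0],[0,0,-0.9,0],[0,0,-0.6,0]], "fingers": 1}}

```text
time: 21.85
eef_pos: [0.4649, -0.3241, 0.2592]
tool_rot: [[0.035, 0.999, 0.004], [0.999, -0.035, -0.004], [-0.004, 0.004, -1.0]]
force: [-1.0, -0.7, -0.4]
grip_width: 0.0856
grasp_force: 0.0
```

Run:
```python
from h import *
s=telemetry.sense();R=s["tool_rot"];print(s["eef_pos"],s["force"])
im=grab_frame("top");cv2.imwrite("pics/t8.png",cv2.resize(im[110:300,160:420],(800,585)))
for d in tip_of("box_center","top")[:3]: print(d["p"],atz("top",d["location"],.07))
grab_frame("side")
for d in tip_of("box_center","side")[:4]: print(d["p"],atz("side",d["location"],.07))
p,R=rows(s["eef_pos"],R,(.46,-.1,.25),-.3,6)
p,R=rows(p,R,(.614,.073,.22),-.4,7);print(yaw(R))
```

```text
[ 0.46488524 -0.32406567  0.25922378] [-1.00888592 -0.7462158  -0.43660258]
0.91 [0.48805955 0.17369859 0.07      ]
0.8 [ 0.47126554 -0.32237358  0.07      ]
0.8 [0.52701395 0.29753717 0.07      ]
0.97 [0.73731175 0.26644119 0.07      ]
0.79 [0.5273245  0.29645216 0.07      ]
0.74 [0.46938579 0.19155706 0.07      ]
0.6 [ 0.46257899 -0.32029974  0.07      ]
[0.75, -0.04, 0.03, -0.05],[0.75, -0.04, 0.03, -0.05],[0.75, -0.03, 0.03, -0.05],[0.75, -0.03, 0.03, -0.05],[0.75, -0.03, 0.03, -0.05],[0.75, -0.02, 0.03, -0.05],
[0.5, 0.44, 0.09, -0.06],[0.49, 0.44, 0.09, -0.06],[0.49, 0.44, 0.09, -0.06],[0.49, 0.45, 0.09, -0.06],[0.49, 0.45, 0.09, -0.06],[0.48, 0.45, 0.09, -0.06],[0.48, 0.46, 0.09, -0.06],
2.1944043630544265
```

View pics/t8.png

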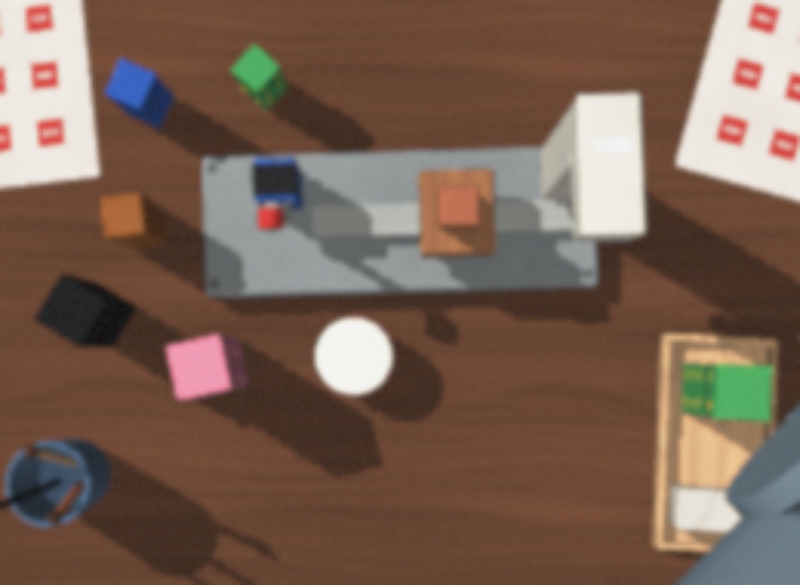

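The box stands upright in the tray's free half, top at (743,392), and the vice is at (457,212). Now the lever.

>>> {"method": "servo_tool", "body": {"moves": [[0.75,-0.04,0.03,-0.05],[0.75,-0.04,0.03,-0.05],[0.75,-0.03,0.03,-0.05],[0.75,-0.03,0.03,-0.05],[0.75,-0.03,0.03,-0.05],[0.75,-0.02,0.03,-0.05]], "fingers": -1}}

```text
time: 22.65
eef_pos: [0.4582, -0.0962, 0.2431]
tool_rot: [[0.004, 1.0, -0.003], [1.0, -0.004, 0.002], [0.002, -0.003, -1.0]]
force: [0.7, -0.0, 0.2]
grip_width: 0.0004
grasp_force: 0.0
```

>>> {"method": "servo_tool", "body": {"moves": [[0.5,0.44,0.09,-0.06],[0.49,0.44,0.09,-0.06],[0.49,0.44,0.09,-0.06],[0.49,0.45,0.09,-0.06],[0.49,0.45,0.09,-0.06],[0.48,0.45,0.09,-0.06],[0.48,0.46,0.09,-0.06],[0,0,0,0]]}}

```text
time: 23.45
eef_pos: [0.6132, 0.0778, 0.2102]
tool_rot: [[-0.043, 0.999, -0.005], [0.999, 0.043, 0.001], [0.001, -0.005, -1.0]]
force: [-0.2, -0.5, -0.1]
grip_width: 0.0001
grasp_force: 0.0
```

Run:
```python
from h import *
s=telemetry.sense();R=np.array(s["tool_rot"]);p=s["eef_pos"];print(p,s["force"],s["grip_width"],yaw(R))
c=calibration("wrist");im=grab_frame("wrist")
for d in tip_of("roller","wrist")[:1]:
  q=atz("wrist",d["location"],.15,c);print(q,(R.T@(q-p))/.05)
```

```text
[0.61319364 0.07780642 0.21019606] [-0.17854768 -0.49387396 -0.11524988] 0.00014701133168393258 2.489963402049803
[0.61505075 0.10959289 0.15      ] [0.63212952 0.07055822 1.20432198]
```

>>> {"method": "servo_tool", "body": {"moves": [[-0.08,0.02,0.4,0],[0,0,0.5,0],[0,0,0.5,0],[0,0,0.4,0],[0,0,0.24,0],[0,0,0,0],[0,0,0,0]]}}

```text
time: 24.25
eef_pos: [0.6148, 0.0709, 0.1122]
tool_rot: [[-0.04, 0.999, 0.001], [0.999, 0.04, -0.0], [-0.0, 0.001, -1.0]]
force: [0.4, -0.6, -0.6]
grip_width: -0.0
grasp_force: 0.0
```

>>> {"method": "servo_tool", "body": {"moves": [[0.1,0,0,0],[0.1,0,0,0],[0.1,0,0,0],[0,0,0,0]]}}

```text
time: 24.65
eef_pos: [0.6145, 0.0868, 0.1124]
tool_rot: [[-0.041, 0.999, 0.002], [0.999, 0.041, -0.001], [-0.001, 0.002, -1.0]]
force: [0.2, -2.2, 1.8]
grip_width: -0.0002
grasp_force: 1.0
```

>>> {"method": "servo_tool", "body": {"moves": [[0.15,0,0,0],[0.15,0,0.03,0],[0.15,0,0.03,0],[0.15,0,0.04,0],[0,0,0,0],[0,0,0,0]]}}

```text
time: 25.25
eef_pos: [0.6127, 0.1165, 0.1064]
tool_rot: [[-0.041, 0.999, -0.0], [0.999, 0.041, -0.0], [-0.0, -0.0, -1.0]]
force: [0.5, -2.9, 2.0]
grip_width: 0.0001
grasp_force: 1.6
```

Run:
```python
from h import *
s=telemetry.sense();p=s["eef_pos"];print(p,s["force"])
c=calibration("wrist");im=grab_frame("wrist");im2=grab_frame("side")
for cam in("wrist","side"):
  for d in tip_of("roller",cam)[:1]: print(cam,d,atz(cam,d["location"],.14,c if cam=="wrist" else None))
cv2.imwrite("pics/w9.png",np.hstack([cv2.resize(im,(400,300)),cv2.resize(im2[140:350,130:410],(400,300),interpolation=cv2.INTER_CUBIC)]))
```

```text
[0.61270763 0.11645629 0.106414  ] [ 0.48122968 -2.94562348  1.99202327]
wrist {'location': [280.6, 238.5], 'p': 0.56} [0.61346613 0.13920668 0.14      ]
side {'location': [237.0, 243.5], 'p': 0.84} [0.61191106 0.13758858 0.14      ]
```

View pics/w9.png

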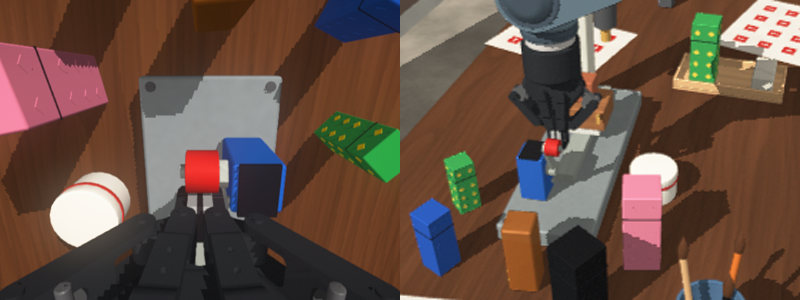

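The roller has moved about 30 mm to y ≈ 0.138, with the box standing in the tray. Another 15 mm should take it to roughly 0.7 rad.

>>> {"method": "servo_tool", "body": {"moves": [[0.1,0,0.04,0],[0.1,0,0.04,0],[0.08,0,0.02,0],[0,0,0,0],[0,0,0,0]]}}

```text
time: 25.95
eef_pos: [0.612, 0.1298, 0.1006]
tool_rot: [[-0.041, 0.999, -0.0], [0.999, 0.041, -0.002], [-0.002, -0.0, -1.0]]
force: [0.5, -7.0, -0.1]
grip_width: 0.0004
grasp_force: 3.0
```

Run:
```python
from h import *
s=telemetry.sense();p=s["eef_pos"];print(p,s["force"])
c=calibration("wrist");im=grab_frame("wrist");im2=grab_frame("side")
for cam in("wrist","side"):
  for d in tip_of("roller",cam)[:1]: print(cam,d,atz(cam,d["location"],.134,c if cam=="wrist" else None))
```

```text
[0.61204365 0.12982875 0.1006323 ] [ 0.54580426 -6.95697723 -0.14514619]
wrist {'location': [282.8, 235.4], 'p': 0.92} [0.61362793 0.15395983 0.134     ]
side {'location': [236.1, 249.7], 'p': 0.68} [0.6100641  0.14935952 0.134     ]
```

The roller has moved about 44 mm, so roughly 0.68 rad: past the click and clear of the stop. I release.

>>> {"method": "servo_tool", "body": {"moves": [[-0.2,0,0,0],[-0.3,0,0,0],[-0.4,0,0,0],[-0.4,0,0,0],[0,0,0,0],[0,0,-0.5,0],[0,0,-0.9,0],[0,0,-0.9,0]]}}

```text
time: 26.95
eef_pos: [0.6135, 0.0661, 0.2161]
tool_rot: [[-0.04, 0.999, -0.004], [0.999, 0.04, 0.002], [0.002, -0.004, -1.0]]
force: [0.9, -0.2, 0.3]
grip_width: 0.0003
grasp_force: 0.0
```

>>> {"method": "servo_tool", "body": {"moves": [[0,-0.5,-0.3,0],[0,-0.8,0,0],[0,-0.8,0,0],[0,-0.8,0,0],[0,0,0,0],[0,0,0,0]]}}

```text
time: 27.55
eef_pos: [0.4694, 0.0601, 0.2313]
tool_rot: [[-0.041, 0.999, 0.0], [0.999, 0.041, 0.001], [0.001, 0.0, -1.0]]
force: [0.7, -0.9, 0.9]
grip_width: 0.0
grasp_force: 0.0
```

Run:
```python
from h import *
s=telemetry.sense();p=s["eef_pos"];print(p,s["force"],s["time"])
Z=dict(vice_stone=.115,roller=.15,box_center=.07,paste_pot_center=.025,tall_stone_center=.055,tray_stone_center=.023,brush_jar_center=.05)
for cam in("top","side"):
  grab_frame(cam)
  for n,z in Z.items():
    for d in tip_of(n,cam)[:4 if n=="box_center" else 1]: print(cam,n,round(d["p"],2),atz(cam,d["location"],z).round(3))
```

```text
[0.46935143 0.06006959 0.23132239] [ 0.74046682 -0.92717823  0.93459398] 27.55
top vice_stone 0.66 [ 0.632 -0.055  0.115]
top roller 0.59 [0.608 0.1   0.15 ]
top box_center 0.88 [ 0.472 -0.308  0.07 ]
top box_center 0.78 [0.741 0.241 0.07 ]
top box_center 0.72 [0.53  0.299 0.07 ]
top box_center 0.7 [0.763 0.13  0.07 ]
top paste_pot_center 0.59 [0.496 0.034 0.025]
top tall_stone_center 0.83 [0.618 0.257 0.055]
top tray_stone_center 0.92 [ 0.352 -0.34   0.023]
top brush_jar_center 0.7 [0.377 0.324 0.05 ]
side vice_stone 0.93 [ 0.633 -0.049  0.115]
side roller 0.77 [0.615 0.104 0.15 ]
side box_center 0.97 [ 0.465 -0.318  0.07 ]
side box_center 0.93 [0.527 0.294 0.07 ]
side box_center 0.9 [0.747 0.152 0.07 ]
side box_center 0.83 [0.473 0.193 0.07 ]
side paste_pot_center 0.94 [0.491 0.043 0.025]
side tall_stone_center 0.69 [0.619 0.249 0.055]
side tray_stone_center 0.66 [ 0.359 -0.343  0.023]
side brush_jar_center 0.8 [0.364 0.309 0.05 ]
```

Run:
```python
from h import *
f=lambda u,v:(u*260/800+160,v*190/585+110)
for V in([[330,172],[404,173],[404,258],[330,257]],[[420,170],[495,171],[494,255],[419,254]]): print(np.mean([atz("top",f(*c),.095) for c in V],0))
```

```text
[0.62433806 0.02336293 0.095     ]
[ 0.62772853 -0.06112674  0.095     ]
```

```bash
python3 -c "
from rig import arm
print(arm.close_job())"
```

```text
the job is handed in; nothing more can be done
None
```

I handed the job in at about 28 s with the vice home, the green seal box upright in the tray's free half, and the lever pushed to about 0.68 rad (past its click) and back upright; no verdict was shown.

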